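Put the cutlery away in the drawer tray

ROBOT

A 7-joint arm with a two-finger parallel gripper is mounted at the origin on the work surface. World frame = base frame: x ahead of the robot, y to its left, z up, the work surface at z = 0. Lengths are in mm, angles in rad, forces in N, time in s.
With the tool pointing down it reaches from about 400 to 875 mm from the base axis. Payload 6.5 kg.
Tool frame: the origin (TCP) lies midway between the tips of the shut fingers; the grasp point (between the pads) lies 19 mm behind it; z points along the fingers, y is the direction in which the jaws open and shut (so a half turn about z gives the same grasp; the last joint's range is limited). The gripper opens to 85 mm and grips with 20 to 120 N. Pads are 22 mm wide; open, the fingers measure 114 mm over their backs; the gripper's body (76 mm by 85 mm) begins 54 mm behind the grasp point. The pads swing forward as they close: fully open they stand 13 mm farther back than shut.
Start: joints at [1.206, 0.536, -0.004, 1.538, 0.003, 1.067, -0.071], TCP at [191.339, -621.192, 231.29] pointing down, gripper open.
Joint ranges: [-2.7, 2.7], [-0.37, 2.16], [-1.27, 1.26], [0.24, 2.4], [-1.31, 4.45], [0.19, 1.91], [-2.76, 2.76]. Speed limits (rad/s): [2.39, 2.39, 3.14, 3.14, 3.14, 3.14, 3.14].

INTERFACE

Orientations are given as a unit quaternion [x, y, z, w].
In Python, from workcell import state, get_image, sign_off, cut_out gives the robot as it stands. The module is installed in compiled form; this text tells all that it offers.
- The arm moves only by the shell command python3 -m handwheel 'ROWS' [FORCE]. ROWS is JSON, a list of rows, each an object of numbers: "gripper": the opening, from 0 (shut) to 1 (fully open); "dx", "dy", "dz": the shift along the tool's x, y, z scaled (see below); "yaw": the turn about the tool's z scaled (see below). A call has exactly 5 rows; each row shifts and turns the commanded pose from where the row before left it, along the tool's axes as they then stand; what a row does not reach is not made up. The controller multiplies each number of a shift by 20 mm and each number of a turn by 6 degrees. A row lasts 1/12 s, in which the tool goes at most 41.7 mm and 7.16 degrees, less where a joint would pass 70% of its speed; a pose out of reach is approached as far as the arm can. A call with a number of a shift or a turn outside -1 to 1 is refused whole. A call with a gripper value outside its range is refused whole. The fingers move at their own pace and stop on an object; FORCE is the grip in N (left out, the last holds). Time passes only in rows, so rows that do not move let the fingers close, or fill a call up. It gives the time, the measured TCP pose, the force and the opening at its end, in the units of the state.
- state(): the state, without advancing time (a new reading comes with each control period).
- get_image(name): name is "scene" or "top" or "wrist"; returns a dict with "image" (384x512x3 uint8, blue, green, red), "K" (3x3 intrinsics, pixels), "k1" (the pictures are not rectified: a ray, as slopes to the right and down, at radius r is drawn at 1 + k1 r^2 times it, then the intrinsics apply), "xyz" and "orientation" of the camera in the world. Camera axes: x right, y down, z forward; pixel columns grow to the right and rows downward; lengths in mm; the calibration is good to about 2 mm. A picture is of the moment at which its call begins. There is no depth.
- sign_off(): hands the job in, once; it reports no verdict.
Trained networks look in the newest picture that a camera, given by its name, has taken for a name from the list of things; names that differ only in an ending like _2 or _b are one class to them, and where a whole thing is asked for, a point or a joint stands for the part that bears it (a point fixed in the world has none). Each returns a list of dicts, best first, with "confidence" (0 to 1); they miss things now and then, are a little off and sometimes report something else, mostly with a low value. They report only what shows in the picture. A call takes as long as a camera call. They do not tell look-alikes from the thing itself.
- cut_out(query, camera): "pixels" (384x512 bool, what is visible of it) and "bbox" ([left, top, width, height] in pixels, round what is visible of it).
The state is a dict: "time": time; "joint_pos": joint angles; "joint_vel": joint speeds; "tau": joint torques, N m; "position": TCP position; "tcp_rot": TCP orientation; "contact_force": force on the tool from outside, world axes, zero at the start; "ft_torque": the same for the moment, N m; "finger_gap": finger opening in mm.
Only numpy, scipy, OpenCV 4.12 (cv2) and the standard library are available. Lean on these libraries where they do the work, as an engineer would, in place of code of your own. Each camera call takes 0.05 s, during which the arm holds its last target. There are 200 camera calls.

TASK

Put the washed table cutlery away: take the table knife, the fork, the tablespoon and the teaspoon with the ivory handles and lay each flat in the tray bin that shows its own shape on the floor, lowering it in rather than letting it fall. The dark-handled paring knife and the wooden spoon do not belong in this tray: leave them where they lie.

Things in the scene. Friction and masses are not known exactly. Their poses are not given: they have to be found in the camera images.
- table_knife: Table knife with a rounded steel blade and an ivory handle. Lies flat on the counter; origin at mid-length on its underside, x from handle to blade, z up. 210 mm long; handle 95 mm long (x -105 to -10), 16 wide, 10 thick; blade 20 mm wide, 3 mm thick, clear of the counter. About 80 g. Grip across the handle (along y) near x = -30 mm, close to the balance point.
- fork: Table fork with four steel tines and an ivory handle. Lies flat on the counter; origin at mid-length on its underside, x from handle to tines, z up. 190 mm long; handle 95 mm long (x -95 to 0), 16 wide, 10 thick; head 25 mm wide, up to 11 mm high. About 50 g. Grip across the handle (along y) near x = -25 mm, close to the balance point.
- tablespoon: Large steel spoon with an ivory handle. Lies flat on the counter; origin at mid-length on its underside, x from handle to bowl, z up. 190 mm long; handle 95 mm long (x -95 to 0), 16 wide, 10 thick; oval bowl 62 x 41 mm, up to 11 mm high. About 60 g. Grip across the handle (along y) near x = -20 mm, close to the balance point.
- teaspoon: Small steel spoon with an ivory handle. Lies flat on the counter; origin at mid-length on its underside, x from handle to bowl, z up. 140 mm long; handle 75 mm long (x -70 to 5), 16 wide, 10 thick; oval bowl 42 x 29 mm, up to 11 mm high. About 30 g. Grip across the handle (along y) near x = -15 mm, close to the balance point.
- knife_bin: Grey open plastic bin with the dark outline of a knife on its floor, one of three long bins side by side in a bamboo tray (order varies). 242 x 84.5 x 45 mm outside, 236 x 78.5 inside, walls and floor 3 mm; fixed 6 mm above the counter, so its inner floor is 9 mm above the counter. Origin: centre of its underside; x along its length, z up. Pieces lie along x, either way round.
- fork_bin: Grey open plastic bin with the dark outline of a fork on its floor, one of three long bins side by side in a bamboo tray (order varies). 242 x 84.5 x 45 mm outside, 236 x 78.5 inside, walls and floor 3 mm; fixed 6 mm above the counter, so its inner floor is 9 mm above the counter. Origin: centre of its underside; x along its length, z up. Pieces lie along x, either way round.
- tablespoon_bin: Grey open plastic bin with the dark outline of a large spoon on its floor, one of three long bins side by side in a bamboo tray (order varies). 242 x 84.5 x 45 mm outside, 236 x 78.5 inside, walls and floor 3 mm; fixed 6 mm above the counter, so its inner floor is 9 mm above the counter. Origin: centre of its underside; x along its length, z up. Pieces lie along x, either way round.
- teaspoon_bin: Grey open plastic bin with the dark outline of a small spoon on its floor, crosswise in the tray at the end nearest the robot. 256 x 79 x 45 mm outside, 250 x 73 inside, walls and floor 3 mm; fixed, inner floor 9 mm above the counter. Origin: centre of its underside; x along its length (roughly world y), z up. The piece lies along x, either way round.
- paring_knife: Look-alike to leave: sharp pointed paring knife, 200 mm long, with a dark wood handle (105 mm long, 18 mm wide, 12 mm thick, three brass rivets). Origin at mid-length on its underside, x from handle to point. Loose on the counter, may not be shifted by 20 mm.
- wooden_spoon: Look-alike to leave: spoon all of brown wood, 200 mm long, round stick 9 mm thick, bowl 58 x 42 mm. Origin at mid-length on its underside, x from stick to bowl. Loose on the counter, may not be shifted by 20 mm.
Things that resemble listed ones, but are neither listed nor needed, are in the scene too. What is shaped like the tablespoon but red is not meant.

How it is judged (in metres and radians):
At the end, for the whole second after the job is handed in: Each of the four lies level (8 degrees) and still on the floor of its own bin (underside < 18 mm above the bin's), mid-length within 36 mm of the bin's middle across and 30 mm lengthwise (teaspoon 60 mm); paring knife and wooden spoon within 20 mm of their start (x of table_knife in the frame of knife_bin between -0.03 and 0.03 m and y of table_knife in the frame of knife_bin between -0.036 and 0.036 m and z of table_knife in the frame of knife_bin between -0.005 and 0.018 m and angle between table_knife's own x axis and vertical between 1.42 and 1.72 rad and linear speed of each of table_knife, fork, tablespoon, teaspoon below 0.02 m/s and x of fork in the frame of fork_bin between -0.03 and 0.03 m and y of fork in the frame of fork_bin between -0.036 and 0.036 m and z of fork in the frame of fork_bin between -0.005 and 0.018 m and angle between fork's own x axis and vertical between 1.42 and 1.72 rad and x of tablespoon in the frame of tablespoon_bin between -0.03 and 0.03 m and y of tablespoon in the frame of tablespoon_bin between -0.036 and 0.036 m and z of tablespoon in the frame of tablespoon_bin between -0.005 and 0.018 m and angle between tablespoon's own x axis and vertical between 1.42 and 1.72 rad and x of teaspoon in the frame of teaspoon_bin between -0.06 and 0.06 m and y of teaspoon in the frame of teaspoon_bin between -0.036 and 0.036 m and z of teaspoon in the frame of teaspoon_bin between -0.005 and 0.018 m and angle between teaspoon's own x axis and vertical between 1.42 and 1.72 rad and distance of each of paring_knife, wooden_spoon from where it was at the start of the episode below 0.02 m); the robot touches nothing.
It fails at once if the paring knife or the wooden spoon shifted by 20 mm or more (distance of any of paring_knife, wooden_spoon from where it was at the start of the episode above 0.02 m).
It fails at once if a piece of cutlery let fall: out of the fingers and moving faster than 1 m/s (a drop of about 50 mm) ((linear speed of table_knife above 1 m/s and contact force between the fingers and table_knife below 0.02 N) or (linear speed of fork above 1 m/s and contact force between the fingers and fork below 0.02 N) or (linear speed of tablespoon above 1 m/s and contact force between the fingers and tablespoon below 0.02 N) or (linear speed of teaspoon above 1 m/s and contact force between the fingers and teaspoon below 0.02 N)).
It also fails if it takes over 120 s, if anything falls off the work surface, if the arm or the gripper's body presses on something with over 40 N, if the wrist force passes 120 N, or if a joint passes its speed limit or range.

## Working session

There is one attempt and no reset: what is moved stays moved. The work goes in short steps, Python scripts to look and compute and a shell command to move; the robot and the scene stay as the last step left them, time stands still between calls to the robot, and variables do not carry over. Pictures are saved under pics/ and viewed, about 12 in all and at most 16, crops included, and the job is handed in when it is done.

```bash
mkdir -p pics
cat > h.py <<'E'
import numpy as np, cv2
from scipy.spatial.transform import Rotation as R
from workcell import state, get_image, sign_off, cut_out
def proj(c,P):
    P=np.atleast_2d(P).astype(float); q=R.from_quat(c['orientation']).inv().apply(P-np.array(c['xyz']))
    s=q[:,:2]/q[:,2:]; s=s*(1+c['k1']*(s**2).sum(1,keepdims=True)); K=np.array(c['K'])
    return np.c_[s[:,0]*K[0,0]+K[0,2], s[:,1]*K[1,1]+K[1,2]]
def unproj(c,uv,z):
    K=np.array(c['K']); uv=np.atleast_2d(uv).astype(float)
    d=np.c_[(uv[:,0]-K[0,2])/K[0,0],(uv[:,1]-K[1,2])/K[1,1]]; s=d.copy()
    for _ in range(20): s=d/(1+c['k1']*(s**2).sum(1,keepdims=True))
    w=R.from_quat(c['orientation']).apply(np.c_[s,np.ones(len(s))]); o=np.array(c['xyz'])
    return o+w*((z-o[2])/w[:,2:])
E
python3 - <<'E'
from h import *
for n in ('top','scene'):
    c=get_image(n); im=c['image']; print(n,c['xyz'],c['orientation'],c['K'],c['k1'])
    cv2.imwrite(f'pics/{n}0.png',cv2.resize(im,(800,600),interpolation=cv2.INTER_CUBIC))
s=state(); print(s)
E
```

```text
top [ 507.47453728  -22.01508562 1263.92742903] [ 0.71136579 -0.70246652  0.01871867 -0.01221108] [[472.30161621   0.         252.48423919]
 [  0.         472.30161621 198.70837765]
 [  0.           0.           1.        ]] -0.07473414843842045
scene [1085.47539844 -479.64691283 1028.62662672] [ 0.86667629  0.39134059 -0.13460273 -0.27858008] [[376.6087228    0.         258.76965355]
 [  0.         376.6087228  192.52894896]
 [  0.           0.           1.        ]] 0.022570662513062462
{'time': 0.1, 'joint_pos': array([ 1.20580264,  0.53710591, -0.00444173,  1.53875385,  0.00261035,
        1.06729055, -0.07120635]), 'joint_vel': array([-0.00018411, -0.00222855,  0.00061194, -0.00264842,  0.00122378,
        0.00048162,  0.00037225]), 'tau': array([ 2.79240550e-03, -5.84563386e+01,  1.05210453e+00, -2.59780598e+01,
        1.26768523e-02,  4.55606380e-03,  1.22778758e-05]), 'position': array([ 191.16097941, -620.67148073,  230.49860414]), 'tcp_rot': array([ 9.88855302e-01,  1.48877768e-01, -1.75586045e-04, -7.55839491e-04]), 'contact_force': array([ 0.41943344, -0.22408282, -0.42427234]), 'ft_torque': array([-0.00528502, -0.04093464, -0.00752811]), 'finger_gap': 85.31349062980964}
```

View pics/top0.png

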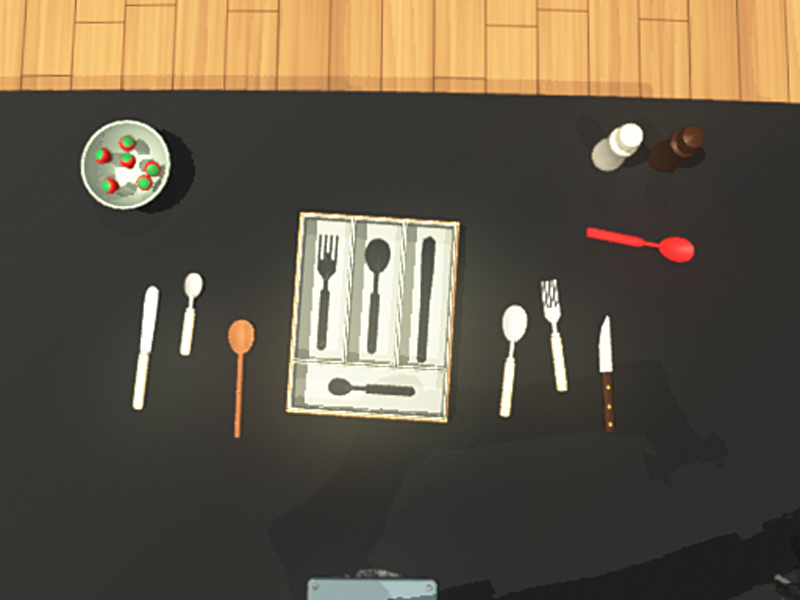

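View pics/scene0.png

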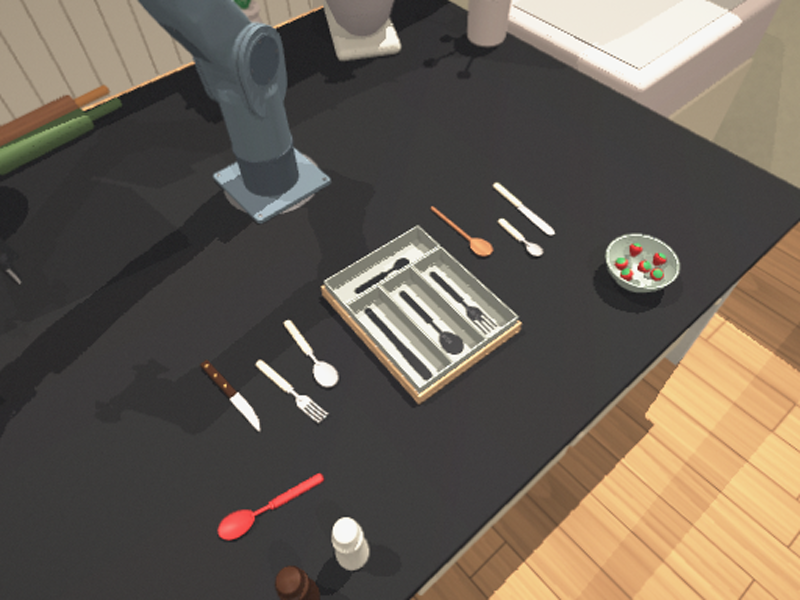

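The top view has +x up and +y left. Coordinates are in the shown picture:
- **Table knife:** the ivory one at (146,345), not the dark-handled paring knife at (606,375).
- **Tablespoon:** (511,358), not the red one at (640,245) or the wooden one at (240,375).
- **Teaspoon:** (190,312).
- **Fork:** (553,335).
- **Bins, left to right:** fork, tablespoon, knife, with the teaspoon bin crosswise at the robot's end.

Next I measure them all.

```bash
cat > m.py <<'E'
from h import *
import json
c=get_image('top'); im=c['image']; f=1.5625
hsv=cv2.cvtColor(im,cv2.COLOR_BGR2HSV); m=(hsv[...,2]>110).astype(np.uint8)
n,l,st,ce=cv2.connectedComponentsWithStats(m,connectivity=8)
seeds=dict(table_knife=(140,385),fork=(558,375),tablespoon=(506,390),teaspoon=(187,335),paring_knife=(606,350),wooden_spoon=(239,390))
L=dict(table_knife=210,fork=190,tablespoon=190,teaspoon=140,paring_knife=200,wooden_spoon=200)
out={}
for k,(u,v) in seeds.items():
    u,v=u/f,v/f; d=np.argwhere(m)[:,::-1]; p=d[np.argmin(((d-[u,v])**2).sum(1))]
    px=np.argwhere(l==l[p[1],p[0]])[:,::-1]
    if k=='paring_knife':  # dark handle: take window
        px=np.array([q for q in d if abs(q[0]-606/f)<14 and 300/f<q[1]<440/f])
    w=unproj(c,px,6)[:,:2]; (_,_,vt)=np.linalg.svd(w-w.mean(0),full_matrices=False); a=vt[0]*np.sign(vt[0][0])
    t=(w-w.mean(0))@a; b=(w-w.mean(0))@np.array([-a[1],a[0]])
    # axis from handle part only
    mid=w.mean(0)+a*(t.max()+t.min())/2
    hm=t<np.quantile(t,.4); hd=np.polyfit(t[hm],b[hm],1)
    out[k]=[*mid,np.degrees(np.arctan2(a[1],a[0]))]
    print(k,len(px),'mid',mid.round(1),'ang',round(out[k][2],1),'len',round(np.ptp(t),1),'want',L[k],'wid',round(np.ptp(b),1))
# bins : tray outer corners
cs={}
for k in ('knife_bin','fork_bin','tablespoon_bin','teaspoon_bin'):
    for r in cut_out(k,'top')[:3]:
        px=np.argwhere(r['pixels'])[:,::-1]; w=unproj(c,px,30)[:,:2].astype(np.float32); q=cv2.minAreaRect(w)
        print(k,round(r['confidence'],2),np.array(q[0]).round(1),np.array(q[1]).round(1),round(q[2],1),r['bbox'])
# dark outlines in tray
tr=m.copy(); x0,x1,y0,y1=[int(t/f) for t in (308,445,230,405)]
dk=(hsv[y0:y1,x0:x1,2]<95).astype(np.uint8); n,l,st,ce=cv2.connectedComponentsWithStats(dk)
for i in range(1,n):
    if st[i,4]>100:
        px=np.argwhere(l==i)[:,::-1]+[x0,y0]; w=unproj(c,px,9)[:,:2].astype(np.float32); q=cv2.minAreaRect(w); print('outline',np.array(q[0]).round(1),np.array(q[1]).round(1),round(q[2],1))
E
python3 m.py
```

```text
table_knife 613 mid [495. 394.] ang -6.2 len 211.1 want 210 wid 24.3
fork 562 mid [ 523.4 -308.3] ang 7.7 len 191.2 want 190 wid 29.0
tablespoon 617 mid [ 480.4 -231. ] ang -5.8 len 191.1 want 190 wid 43.9
teaspoon 386 mid [553.2 318.4] ang -5.7 len 142.6 want 140 wid 30.6
paring_knife 294 mid [ 464.5 -397.1] ang 2.1 len 187.7 want 200 wid 22.8
wooden_spoon 521 mid [445.4 230.4] ang -1.3 len 199.6 want 200 wid 43.6
knife_bin 0.67 [590.  -84.2] [ 89.  248.2] 87.3 [254.8, 139.4, 42.2, 97.8]
fork_bin 0.65 [598.1  88.1] [ 90.1 249.3] 86.3 [184.8, 137.2, 41.6, 98.5]
fork_bin 0.25 [ 456.  -389.8] [191.7  19.3] 3.7 [383.4, 204.5, 13.0, 72.3]
tablespoon_bin 0.68 [594.6   1.5] [ 85.7 246. ] 87.0 [222.4, 137.8, 37.2, 94.9]
teaspoon_bin 0.7 [430.7  10.6] [263.2  85.8] 87.2 [185.5, 230.8, 98.2, 39.4]
teaspoon_bin 0.4 [475.3 223.2] [127.9  36.8] 1.1 [145.3, 202.9, 18.1, 50.5]
outline [621.3 -88.5] [133.8  18.7] 0.5
outline [638.8  -1.6] [91.1 37.4] 0.7
outline [640.3  83.7] [42.9 26.7] 1.0
```

Lengths and bin spacing (86 mm) agree with the given sizes, so I set out for the tablespoon.

```bash
cat > plan.py <<'E'
# usage: plan.py x y z heading_deg  -> yaw units, then dx dy dz units (tool axes after the yaw)
import sys; from h import *
s=state(); x,y,z,h=map(float,sys.argv[1:5]); r=R.from_quat(s['tcp_rot']); X=r.as_matrix()[:,0]
cur=np.degrees(np.arctan2(X[1],X[0])); d=np.array([x,y,z])-s['position']; dh=(cur-h+180)%360-180
a=np.radians(h); T=np.array([[np.cos(a),np.sin(a),0],[np.sin(a),-np.cos(a),0],[0,0,-1]])
print('t',round(s['time'],2),'pos',s['position'].round(1),'head',round(cur,1),'gap',round(s['finger_gap'],1),'F',np.round(s['contact_force'],1),'j7',round(s['joint_pos'][6],2))
print('yaw units',round(dh/6,2),' dxyz units',(T@d/20).round(2))
E
python3 -m handwheel '[{"gripper":0.55,"yaw":0.95},{"gripper":0.55,"yaw":0.95},{"gripper":0.55,"yaw":0.95},{"gripper":0.55,"yaw":0.95},{"gripper":0.55}]' 60
python3 plan.py 460.5 -229 110 -5.8
```

```text
t 0.35 pos [ 191.3 -621.1  231.1] head 17.1 gap 85.5 F [0.1 0.4 0.2] j7 -0.07
yaw units 3.82  dxyz units [ 11.41 -20.86   6.05]invalid input
```

```bash
python3 -m handwheel '[{"gripper":0.55,"dx":0,"dy":0,"dz":0,"yaw":0.95},{"gripper":0.55,"dx":0,"dy":0,"dz":0,"yaw":0.95},{"gripper":0.55,"dx":0,"dy":0,"dz":0,"yaw":0.95},{"gripper":0.55,"dx":0,"dy":0,"dz":0,"yaw":0.95},{"gripper":0.55,"dx":0,"dy":0,"dz":0,"yaw":0}]' 60
python3 plan.py 460.5 -229 110 -5.8
```

```text
time: 0.77
position: [191.5, -621.1, 231.2]
tcp_rot: [0.999, -0.051, -0.0, -0.0]
contact_force: [-0.5, 0.8, 0.1]
finger_gap: 47.2
t 0.77 pos [ 191.5 -621.1  231.2] head -5.9 gap 47.2 F [-0.5  0.8  0.1] j7 -0.43
yaw units -0.01  dxyz units [ 11.4  -20.86   6.06]
```

```bash
python3 -m handwheel '[{"gripper":0.55,"dx":0.57,"dy":-1,"dz":0.3,"yaw":0},{"gripper":0.55,"dx":0.57,"dy":-1,"dz":0.3,"yaw":0},{"gripper":0.55,"dx":0.57,"dy":-1,"dz":0.3,"yaw":0},{"gripper":0.55,"dx":0.57,"dy":-1,"dz":0.3,"yaw":0},{"gripper":0.55,"dx":0.57,"dy":-1,"dz":0.3,"yaw":0}]' >/dev/null
python3 -m handwheel '[{"gripper":0.55,"dx":0.57,"dy":-1,"dz":0.3,"yaw":0},{"gripper":0.55,"dx":0.57,"dy":-1,"dz":0.3,"yaw":0},{"gripper":0.55,"dx":0.57,"dy":-1,"dz":0.3,"yaw":0},{"gripper":0.55,"dx":0.57,"dy":-1,"dz":0.3,"yaw":0},{"gripper":0.55,"dx":0.57,"dy":-1,"dz":0.3,"yaw":0}]'
python3 -m handwheel '[{"gripper":0.55,"dx":0.57,"dy":-1,"dz":0.3,"yaw":0},{"gripper":0.55,"dx":0.57,"dy":-1,"dz":0.3,"yaw":0},{"gripper":0.55,"dx":0.57,"dy":-1,"dz":0.3,"yaw":0},{"gripper":0.55,"dx":0.57,"dy":-1,"dz":0.3,"yaw":0},{"gripper":0.55,"dx":0.57,"dy":-1,"dz":0.3,"yaw":0}]' >/dev/null
python3 -m handwheel '[{"gripper":0.55,"dx":0.57,"dy":-1,"dz":0.3,"yaw":0},{"gripper":0.55,"dx":0.57,"dy":-1,"dz":0.3,"yaw":0},{"gripper":0.55,"dx":0.57,"dy":-1,"dz":0.3,"yaw":0},{"gripper":0.55,"dx":0.57,"dy":-1,"dz":0.3,"yaw":0},{"gripper":0.55,"dx":0.57,"dy":-0.86,"dz":0.06,"yaw":0}]' 
python3 plan.py 460.5 -229 110 -5.8
python3 - <<'E'
from h import *
c=get_image('wrist'); im=c['image'].copy(); print(c['xyz'])
p=proj(c,[[460.5,-229,10],[498.6,-311.6,10]]); print(p)
for q in p: cv2.drawMarker(im,tuple(int(t) for t in q),(0,0,255),0,14)
cv2.imwrite('pics/w1.png',im)
E
python3 plan.py 460.5 -229 110 -5.8
```

```text
time: 1.6
position: [325.2, -432.6, 171.2]
tcp_rot: [0.999, -0.048, 0.0, 0.0]
contact_force: [0.8, -1.1, 0.5]
finger_gap: 47.2
time: 2.43
position: [457.8, -246.8, 115.3]
tcp_rot: [0.999, -0.047, -0.0, -0.0]
contact_force: [-0.3, -0.2, 0.3]
finger_gap: 46.9
t 2.43 pos [ 457.8 -246.8  115.3] head -5.4 gap 46.9 F [-0.3 -0.2  0.3] j7 -1.27
yaw units 0.06  dxyz units [ 0.04 -0.9   0.27]
[ 532.10908677 -253.80223796  257.17307586]
[[235.89604388 186.89467759]
 [327.43039075 135.31961812]]
t 2.48 pos [ 461.2 -242.8  115.6] head -5.1 gap 46.9 F [ 3.1  3.8 -0.3] j7 -1.27
yaw units 0.11  dxyz units [-0.11 -0.68  0.28]
```

View pics/w1.png

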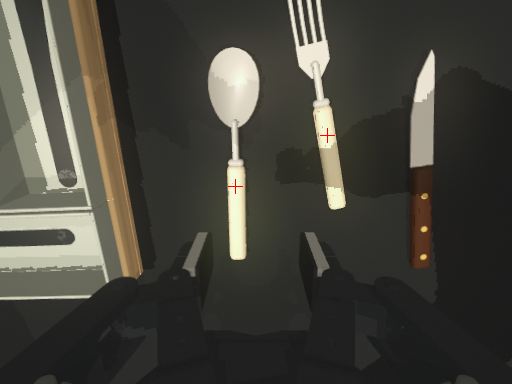

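The wrist view shows the tablespoon handle with its grip mark at (236,187) and the fork's at (327,135). Both marks land on the handles, so the positions hold. Now I go down.

```bash
python3 -m handwheel '[{"gripper":0.55,"dx":0,"dy":-0.6,"dz":0.2,"yaw":0.1},{"gripper":0.55,"dx":0,"dy":0,"dz":0.8,"yaw":0},{"gripper":0.55,"dx":0,"dy":0,"dz":0.8,"yaw":0},{"gripper":0.55,"dx":0,"dy":0,"dz":0.8,"yaw":0},{"gripper":0.55,"dx":0,"dy":0,"dz":0,"yaw":0}]' >/dev/null
python3 plan.py 460.5 -229 3 -5.8
```

```text
t 2.9 pos [ 457.1 -235.7   61.9] head -6.1 gap 46.6 F [-0.8 -0.1  0.2] j7 -1.3
yaw units -0.05  dxyz units [ 0.14 -0.35  2.94]
```

```bash
python3 -m handwheel '[{"gripper":0.55,"dx":0.14,"dy":-0.35,"dz":0.8,"yaw":0},{"gripper":0.55,"dx":0,"dy":0,"dz":0.8,"yaw":0},{"gripper":0.55,"dx":0,"dy":0,"dz":0.6,"yaw":0},{"gripper":0.55,"dx":0,"dy":0,"dz":0,"yaw":0},{"gripper":0.55,"dx":0,"dy":0,"dz":0,"yaw":0}]' >/dev/null
python3 plan.py 460.5 -229 3 -5.8
```

```text
t 3.32 pos [ 462.  -230.2   20.2] head -6.2 gap 47.3 F [-0.2 -0.7 -0. ] j7 -1.32
yaw units -0.07  dxyz units [-0.08 -0.05  0.86]
```

```bash
python3 -m handwheel '[{"gripper":0.55,"dx":-0.05,"dy":-0.05,"dz":0.4,"yaw":0},{"gripper":0.55,"dx":0,"dy":0,"dz":0.4,"yaw":0},{"gripper":0.55,"dx":0,"dy":0,"dz":0,"yaw":0},{"gripper":0,"dx":0,"dy":0,"dz":0,"yaw":0},{"gripper":0,"dx":0,"dy":0,"dz":0,"yaw":0}]' 50
python3 -m handwheel '[{"gripper":0,"dx":0,"dy":0,"dz":0,"yaw":0},{"gripper":0,"dx":0,"dy":0,"dz":0,"yaw":0},{"gripper":0,"dx":0,"dy":0,"dz":0,"yaw":0},{"gripper":0,"dx":0,"dy":0,"dz":0,"yaw":0},{"gripper":0,"dx":0,"dy":0,"dz":0,"yaw":0}]' 50
python3 plan.py 460.5 -229 110 -5.8
```

```text
time: 3.73
position: [461.5, -228.9, 4.2]
tcp_rot: [0.999, -0.055, 0.0, 0.0]
contact_force: [1.3, -0.1, -0.0]
finger_gap: 23.8
time: 4.15
position: [461.7, -229.0, 4.5]
tcp_rot: [0.998, -0.055, 0.0, 0.0]
contact_force: [-1.4, -0.1, 5.9]
finger_gap: 14.0
t 4.15 pos [ 461.7 -229.     4.5] head -6.3 gap 14.0 F [-1.4 -0.1  5.9] j7 -1.33
yaw units -0.08  dxyz units [-0.06  0.01 -5.27]
```

```bash
python3 -m handwheel '[{"gripper":0,"dx":0,"dy":0,"dz":-0.3,"yaw":0},{"gripper":0,"dx":0,"dy":0,"dz":-0.8,"yaw":0},{"gripper":0,"dx":0,"dy":0,"dz":-1,"yaw":0},{"gripper":0,"dx":0,"dy":0,"dz":-1,"yaw":0},{"gripper":0,"dx":0,"dy":0,"dz":-1,"yaw":0}]'
python3 -m handwheel '[{"gripper":0,"dx":0,"dy":0,"dz":-0.8,"yaw":0},{"gripper":0,"dx":0,"dy":0,"dz":-0.4,"yaw":0},{"gripper":0,"dx":0,"dy":0,"dz":0,"yaw":0},{"gripper":0,"dx":0,"dy":0,"dz":0,"yaw":0},{"gripper":0,"dx":0,"dy":0,"dz":0,"yaw":0}]' >/dev/null
python3 plan.py 574.6 2.5 110 -2.7
python3 - <<'E'
from h import *
c=get_image('wrist'); cv2.imwrite('pics/w2.png',c['image'])
E
```

```text
time: 4.57
position: [461.0, -228.6, 87.0]
tcp_rot: [0.998, -0.055, -0.0, -0.0]
contact_force: [0.2, -0.3, -1.0]
finger_gap: 14.3
t 4.98 pos [ 460.6 -228.5  109.1] head -6.3 gap 14.1 F [ 0.7  0.2 -0.9] j7 -1.32
yaw units -0.6  dxyz units [  5.15 -11.8   -0.04]
```

View pics/w2.png

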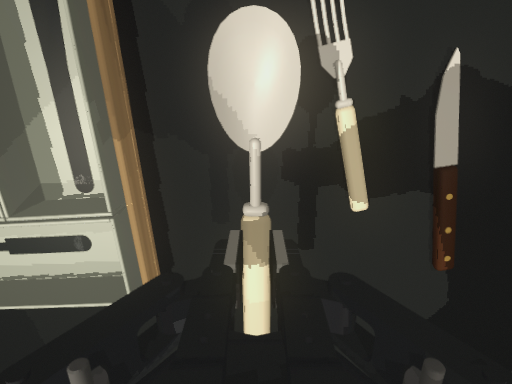

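The tablespoon is held straight between the pads. I carry it to its bin.

```bash
python3 -m handwheel '[{"gripper":0,"dx":0,"dy":0,"dz":0,"yaw":-0.6},{"gripper":0,"dx":0.4,"dy":-0.9,"dz":0,"yaw":0},{"gripper":0,"dx":0.4,"dy":-0.9,"dz":0,"yaw":0},{"gripper":0,"dx":0.4,"dy":-0.9,"dz":0,"yaw":0},{"gripper":0,"dx":0.4,"dy":-0.9,"dz":0,"yaw":0}]' >/dev/null
python3 -m handwheel '[{"gripper":0,"dx":0.4,"dy":-0.9,"dz":0,"yaw":0},{"gripper":0,"dx":0.4,"dy":-0.9,"dz":0,"yaw":0},{"gripper":0,"dx":0.4,"dy":-0.9,"dz":0,"yaw":0},{"gripper":0,"dx":0.4,"dy":-0.9,"dz":0,"yaw":0},{"gripper":0,"dx":0.4,"dy":-0.9,"dz":0,"yaw":0}]' >/dev/null
python3 -m handwheel '[{"gripper":0,"dx":0.4,"dy":-0.9,"dz":0,"yaw":0},{"gripper":0,"dx":0.4,"dy":-0.9,"dz":0,"yaw":0},{"gripper":0,"dx":0.4,"dy":-0.9,"dz":0,"yaw":0},{"gripper":0,"dx":0.2,"dy":-0.1,"dz":0,"yaw":0},{"gripper":0,"dx":0,"dy":0,"dz":0,"yaw":0}]' 
python3 -m handwheel '[{"gripper":0,"dx":0,"dy":0,"dz":0.2,"yaw":0},{"gripper":0,"dx":0,"dy":0,"dz":0.4,"yaw":0},{"gripper":0,"dx":0,"dy":0,"dz":0.4,"yaw":0},{"gripper":0,"dx":0,"dy":0,"dz":0,"yaw":0},{"gripper":0,"dx":0,"dy":0,"dz":0,"yaw":0}]' >/dev/null
python3 plan.py 574.6 2.5 15 -2.7
```

```text
time: 6.28
position: [571.7, -14.4, 109.1]
tcp_rot: [1.0, -0.022, -0.0, -0.0]
contact_force: [-0.0, -0.7, -1.3]
finger_gap: 13.7
t 6.7 pos [570.4 -16.5  89.1] head -2.7 gap 13.9 F [-0.7  0.8  0. ] j7 -1.7
yaw units -0.01  dxyz units [ 0.16 -0.96  3.7 ]
```

```bash
python3 -m handwheel '[{"gripper":0,"dx":0.08,"dy":-0.48,"dz":0,"yaw":0},{"gripper":0,"dx":0.08,"dy":-0.48,"dz":0,"yaw":0},{"gripper":0,"dx":0,"dy":0,"dz":0.6,"yaw":0},{"gripper":0,"dx":0,"dy":0,"dz":0.8,"yaw":0},{"gripper":0,"dx":0,"dy":0,"dz":0.6,"yaw":0}]' >/dev/null
python3 plan.py 574.6 2.5 15 -2.7
python3 -m handwheel '[{"gripper":0,"dx":0,"dy":0,"dz":0.6,"yaw":0},{"gripper":0,"dx":0,"dy":0,"dz":0.5,"yaw":0},{"gripper":0,"dx":0,"dy":0,"dz":0.3,"yaw":0},{"gripper":0,"dx":0,"dy":0,"dz":0.1,"yaw":0},{"gripper":0,"dx":0,"dy":0,"dz":0,"yaw":0}]' 
python3 plan.py 574.6 2.5 14 -2.7
```

```text
t 7.12 pos [575.3   4.3  48.8] head -2.6 gap 14.1 F [-0.4  0.1 -1.2] j7 -1.74
yaw units 0.02  dxyz units [-0.03  0.09  1.69]
time: 7.53
position: [575.3, 3.2, 19.5]
tcp_rot: [1.0, -0.023, -0.0, 0.0]
contact_force: [0.2, 0.8, -0.8]
finger_gap: 14.0
t 7.53 pos [575.3   3.2  19.5] head -2.7 gap 14.0 F [ 0.2  0.8 -0.8] j7 -1.74
yaw units 0.0  dxyz units [-0.03  0.04  0.28]
```

Nearly down. One more short lowering, then a partial opening, then up and on to the fork.

```bash
python3 -m handwheel '[{"gripper":0,"dx":0,"dy":0,"dz":0.15,"yaw":0},{"gripper":0,"dx":0,"dy":0,"dz":0.1,"yaw":0},{"gripper":0,"dx":0,"dy":0,"dz":0,"yaw":0},{"gripper":0.38,"dx":0,"dy":0,"dz":0,"yaw":0},{"gripper":0.38,"dx":0,"dy":0,"dz":0,"yaw":0}]' 
python3 -m handwheel '[{"gripper":0.38,"dx":0,"dy":0,"dz":0,"yaw":0},{"gripper":0.38,"dx":0,"dy":0,"dz":0,"yaw":0},{"gripper":0.38,"dx":0,"dy":0,"dz":-0.5,"yaw":0},{"gripper":0.38,"dx":0,"dy":0,"dz":-0.5,"yaw":0},{"gripper":0.38,"dx":0,"dy":0,"dz":-1,"yaw":0}]' 
python3 -m handwheel '[{"gripper":0.38,"dx":0,"dy":0,"dz":-1,"yaw":0},{"gripper":0.38,"dx":0,"dy":0,"dz":-1,"yaw":0},{"gripper":0.38,"dx":0,"dy":0,"dz":-0.5,"yaw":0},{"gripper":0.5,"dx":0,"dy":0,"dz":0,"yaw":-0.9},{"gripper":0.5,"dx":0,"dy":0,"dz":0,"yaw":-0.9}]' >/dev/null
python3 - <<'E'
from h import *
c=get_image('wrist'); cv2.imwrite('pics/w3.png',c['image'])
E
python3 plan.py 498.6 -311.6 100 7.7
```

```text
time: 7.95
position: [575.8, 3.3, 15.4]
tcp_rot: [1.0, -0.023, 0.0, -0.0]
contact_force: [-0.6, 0.1, -0.6]
finger_gap: 32.2
time: 8.37
position: [574.4, 3.3, 55.0]
tcp_rot: [1.0, -0.023, -0.001, 0.0]
contact_force: [-0.5, 0.5, 0.1]
finger_gap: 32.3
t 8.83 pos [575.9   3.2 106.2] head 8.7 gap 42.8 F [-0.3 -0.7  0.7] j7 -1.57
yaw units 0.16  dxyz units [-5.94 15.08  0.31]
```

View pics/w3.png

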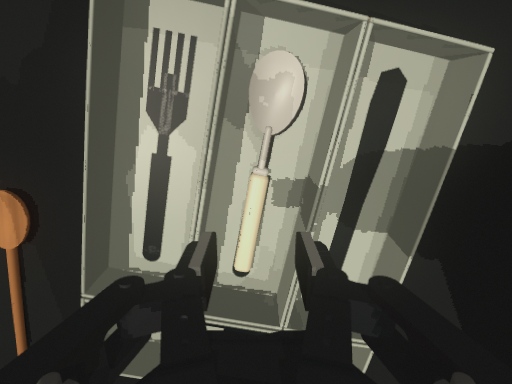

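The tablespoon lies flat on its outline, bowl at (277,90) and handle at (252,220). Now the fork.

```bash
python3 -m handwheel '[{"gripper":0.5,"dx":-0.3,"dy":0.8,"dz":0,"yaw":0.16},{"gripper":0.5,"dx":-0.35,"dy":0.9,"dz":0,"yaw":0},{"gripper":0.5,"dx":-0.35,"dy":0.9,"dz":0,"yaw":0},{"gripper":0.5,"dx":-0.35,"dy":0.9,"dz":0,"yaw":0},{"gripper":0.5,"dx":-0.35,"dy":0.9,"dz":0,"yaw":0}]' >/dev/null
python3 -m handwheel '[{"gripper":0.5,"dx":-0.35,"dy":0.9,"dz":0,"yaw":0},{"gripper":0.5,"dx":-0.35,"dy":0.9,"dz":0,"yaw":0},{"gripper":0.5,"dx":-0.35,"dy":0.9,"dz":0,"yaw":0},{"gripper":0.5,"dx":-0.35,"dy":0.9,"dz":0,"yaw":0},{"gripper":0.5,"dx":-0.35,"dy":0.9,"dz":0,"yaw":0}]' >/dev/null
python3 -m handwheel '[{"gripper":0.5,"dx":-0.35,"dy":0.9,"dz":0,"yaw":0},{"gripper":0.5,"dx":-0.35,"dy":0.9,"dz":0,"yaw":0},{"gripper":0.5,"dx":-0.35,"dy":0.9,"dz":0,"yaw":0},{"gripper":0.5,"dx":-0.35,"dy":0.9,"dz":0,"yaw":0},{"gripper":0.5,"dx":-0.35,"dy":0.9,"dz":0,"yaw":0}]' >/dev/null
python3 -m handwheel '[{"gripper":0.5,"dx":-0.35,"dy":0.9,"dz":0,"yaw":0},{"gripper":0.5,"dx":-0.35,"dy":0.8,"dz":0.2,"yaw":0},{"gripper":0.5,"dx":0,"dy":0,"dz":0,"yaw":0},{"gripper":0.5,"dx":0,"dy":0,"dz":0,"yaw":0},{"gripper":0.5,"dx":0,"dy":0,"dz":0,"yaw":0}]' >/dev/null
python3 plan.py 498.6 -311.6 60 7.7
```

```text
t 10.5 pos [ 496.8 -309.9  101.2] head 7.1 gap 42.9 F [0.  0.2 0.8] j7 -1.02
yaw units -0.09  dxyz units [0.08 0.1  2.06]
```

```bash
python3 -m handwheel '[{"gripper":0.5,"dx":0.08,"dy":0.1,"dz":0.8,"yaw":-0.09},{"gripper":0.5,"dx":0,"dy":0,"dz":0.9,"yaw":0},{"gripper":0.5,"dx":0,"dy":0,"dz":0.9,"yaw":0},{"gripper":0.5,"dx":0,"dy":0,"dz":0.8,"yaw":0},{"gripper":0.5,"dx":0,"dy":0,"dz":0,"yaw":0}]' >/dev/null
python3 plan.py 498.6 -311.6 3.5 7.7
```

```text
t 10.92 pos [ 497.  -309.9   30.4] head 7.8 gap 42.8 F [-0.4  0.3  0.6] j7 -1.02
yaw units 0.02  dxyz units [0.07 0.1  1.35]
```

```bash
python3 -m handwheel '[{"gripper":0.5,"dx":0.07,"dy":0.08,"dz":0.6,"yaw":0},{"gripper":0.5,"dx":0,"dy":0,"dz":0.5,"yaw":0},{"gripper":0.5,"dx":0,"dy":0,"dz":0.2,"yaw":0},{"gripper":0.5,"dx":0,"dy":0,"dz":0,"yaw":0},{"gripper":0,"dx":0,"dy":0,"dz":0,"yaw":0}]' 50 >/dev/null
python3 plan.py 498.6 -311.6 3.5 7.7
python3 -m handwheel '[{"gripper":0,"dx":0,"dy":0,"dz":0,"yaw":0},{"gripper":0,"dx":0,"dy":0,"dz":0,"yaw":0},{"gripper":0,"dx":0,"dy":0,"dz":0,"yaw":0},{"gripper":0,"dx":0,"dy":0,"dz":0,"yaw":0},{"gripper":0,"dx":0,"dy":0,"dz":0,"yaw":0}]' 50 >/dev/null
python3 -m handwheel '[{"gripper":0,"dx":0,"dy":0,"dz":-0.3,"yaw":0},{"gripper":0,"dx":0,"dy":0,"dz":-0.8,"yaw":0},{"gripper":0,"dx":0,"dy":0,"dz":-1,"yaw":0},{"gripper":0,"dx":0,"dy":0,"dz":-1,"yaw":0},{"gripper":0,"dx":0,"dy":0,"dz":-1,"yaw":0}]'
python3 -m handwheel '[{"gripper":0,"dx":0,"dy":0,"dz":-0.8,"yaw":0},{"gripper":0,"dx":0,"dy":0,"dz":-0.4,"yaw":0},{"gripper":0,"dx":0,"dy":0,"dz":0,"yaw":0.58},{"gripper":0,"dx":0,"dy":0,"dz":0,"yaw":0.58},{"gripper":0,"dx":0,"dy":0,"dz":0,"yaw":0.58}]' >/dev/null
python3 - <<'E'
from h import *
c=get_image('wrist'); cv2.imwrite('pics/w4.png',c['image'])
E
python3 plan.py 573 89 110 -2.7
```

```text
t 11.33 pos [ 499.9 -314.2    7.2] head 7.7 gap 31.8 F [-0.3 -0.5  0. ] j7 -1.02
yaw units 0.0  dxyz units [-0.05 -0.14  0.18]
time: 12.17
position: [499.5, -314.2, 90.1]
tcp_rot: [0.998, 0.067, -0.0, -0.0]
contact_force: [0.6, -0.5, -1.1]
finger_gap: 13.2
t 12.63 pos [ 499.5 -314.1  112.8] head -3.1 gap 13.0 F [-0.4 -0.4 -0.7] j7 -1.16
yaw units -0.07  dxyz units [  2.72 -20.3    0.14]
```

View pics/w4.png

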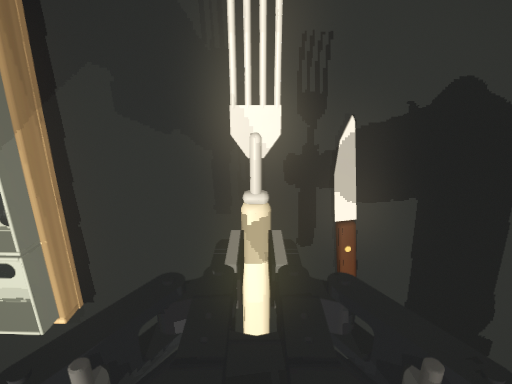

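The fork is held straight and the paring knife is undisturbed. The grasp was with the TCP about 6.8 mm up, so I release near z = 16. I carry it over.

```bash
python3 -m handwheel '[{"gripper":0,"dx":0.1,"dy":-0.6,"dz":0,"yaw":0},{"gripper":0,"dx":0.12,"dy":-0.9,"dz":0,"yaw":0},{"gripper":0,"dx":0.12,"dy":-0.9,"dz":0,"yaw":0},{"gripper":0,"dx":0.12,"dy":-0.9,"dz":0,"yaw":0},{"gripper":0,"dx":0.12,"dy":-0.9,"dz":0,"yaw":0}]' >/dev/null
python3 -m handwheel '[{"gripper":0,"dx":0.12,"dy":-0.9,"dz":0,"yaw":0},{"gripper":0,"dx":0.12,"dy":-0.9,"dz":0,"yaw":0},{"gripper":0,"dx":0.12,"dy":-0.9,"dz":0,"yaw":0},{"gripper":0,"dx":0.12,"dy":-0.9,"dz":0,"yaw":0},{"gripper":0,"dx":0.12,"dy":-0.9,"dz":0,"yaw":0}]' >/dev/null
python3 -m handwheel '[{"gripper":0,"dx":0.12,"dy":-0.9,"dz":0,"yaw":0},{"gripper":0,"dx":0.12,"dy":-0.9,"dz":0,"yaw":0},{"gripper":0,"dx":0.12,"dy":-0.9,"dz":0,"yaw":0},{"gripper":0,"dx":0.12,"dy":-0.9,"dz":0,"yaw":0},{"gripper":0,"dx":0.12,"dy":-0.9,"dz":0,"yaw":0}]' >/dev/null
python3 -m handwheel '[{"gripper":0,"dx":0.12,"dy":-0.9,"dz":0,"yaw":0},{"gripper":0,"dx":0.12,"dy":-0.9,"dz":0,"yaw":0},{"gripper":0,"dx":0.12,"dy":-0.9,"dz":0,"yaw":0},{"gripper":0,"dx":0.12,"dy":-0.9,"dz":0,"yaw":0},{"gripper":0,"dx":0.12,"dy":-0.9,"dz":0,"yaw":0}]' >/dev/null
python3 -m handwheel '[{"gripper":0,"dx":0.12,"dy":-0.9,"dz":0,"yaw":0},{"gripper":0,"dx":0.12,"dy":-0.9,"dz":0,"yaw":0},{"gripper":0,"dx":0.12,"dy":-0.6,"dz":0,"yaw":0},{"gripper":0,"dx":0,"dy":0,"dz":0,"yaw":0},{"gripper":0,"dx":0,"dy":0,"dz":0,"yaw":0}]' >/dev/null
python3 plan.py 573 89 60 -2.7
```

```text
t 14.72 pos [573.4  85.1 112.9] head -2.6 gap 13.3 F [-0.1 -0.5 -1.1] j7 -1.88
yaw units 0.02  dxyz units [-0.03 -0.19  2.64]
```

```bash
python3 -m handwheel '[{"gripper":0,"dx":0,"dy":-0.19,"dz":0.6,"yaw":0},{"gripper":0,"dx":0,"dy":0,"dz":0.8,"yaw":0},{"gripper":0,"dx":0,"dy":0,"dz":0.8,"yaw":0},{"gripper":0,"dx":0,"dy":0,"dz":0.7,"yaw":0},{"gripper":0,"dx":0,"dy":0,"dz":0.7,"yaw":0}]' >/dev/null
python3 plan.py 573 89 16.5 -2.7
python3 -m handwheel '[{"gripper":0,"dx":0,"dy":0,"dz":0.5,"yaw":0},{"gripper":0,"dx":0,"dy":0,"dz":0.3,"yaw":0},{"gripper":0,"dx":0,"dy":0,"dz":0.1,"yaw":0},{"gripper":0,"dx":0,"dy":0,"dz":0,"yaw":0},{"gripper":0,"dx":0,"dy":0,"dz":0,"yaw":0}]' >/dev/null
python3 plan.py 573 89 16.5 -2.7
```

```text
t 15.13 pos [573.2  86.7  39.4] head -2.8 gap 13.1 F [-0.1  0.1 -0.9] j7 -1.9
yaw units -0.02  dxyz units [-0.02 -0.11  1.14]
t 15.55 pos [574.4  88.3  23.5] head -2.8 gap 12.8 F [ 0.  -0.3 -0.6] j7 -1.9
yaw units -0.01  dxyz units [-0.07 -0.03  0.35]
```

```bash
python3 -m handwheel '[{"gripper":0,"dx":0,"dy":0,"dz":0.2,"yaw":0},{"gripper":0,"dx":0,"dy":0,"dz":0.15,"yaw":0},{"gripper":0,"dx":0,"dy":0,"dz":0,"yaw":0},{"gripper":0.38,"dx":0,"dy":0,"dz":0,"yaw":0},{"gripper":0.38,"dx":0,"dy":0,"dz":0,"yaw":0}]' 
python3 -m handwheel '[{"gripper":0.38,"dx":0,"dy":0,"dz":0,"yaw":0},{"gripper":0.38,"dx":0,"dy":0,"dz":0,"yaw":0},{"gripper":0.38,"dx":0,"dy":0,"dz":-0.5,"yaw":0},{"gripper":0.38,"dx":0,"dy":0,"dz":-0.5,"yaw":0},{"gripper":0.38,"dx":0,"dy":0,"dz":-1,"yaw":0}]' >/dev/null
python3 -m handwheel '[{"gripper":0.38,"dx":0,"dy":0,"dz":-1,"yaw":0},{"gripper":0.38,"dx":0,"dy":0,"dz":-1,"yaw":0},{"gripper":0.38,"dx":0,"dy":0,"dz":-0.5,"yaw":0},{"gripper":0.5,"dx":0,"dy":0,"dz":0,"yaw":0.58},{"gripper":0.5,"dx":0,"dy":0,"dz":0,"yaw":0}]' >/dev/null
python3 - <<'E'
from h import *
c=get_image('wrist'); cv2.imwrite('pics/w5.png',c['image'])
E
python3 plan.py 465.2 397.2 105 -6.2
```

```text
time: 15.97
position: [574.1, 88.5, 16.2]
tcp_rot: [1.0, -0.024, 0.0, -0.0]
contact_force: [0.0, 0.3, -0.1]
finger_gap: 32.6
t 16.85 pos [574.1  88.4 106.7] head -6.2 gap 42.4 F [ 0.4  0.2 -0.2] j7 -1.94
yaw units 0.0  dxyz units [ -7.08 -14.76   0.09]
```

View pics/w5.png

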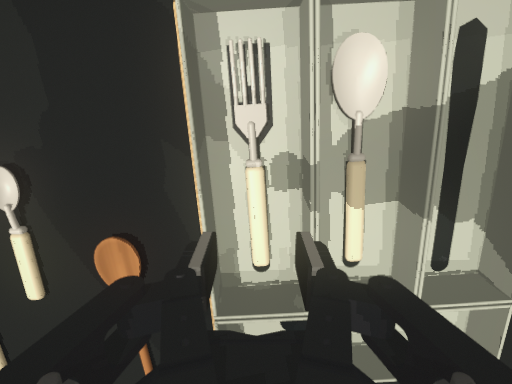

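The fork lies flat in its bin, from (248,80) to (260,230). Next the table knife.

```bash
python3 -m handwheel '[{"gripper":0.5,"dx":-0.42,"dy":-0.8,"dz":0,"yaw":0},{"gripper":0.5,"dx":-0.42,"dy":-0.88,"dz":0,"yaw":0},{"gripper":0.5,"dx":-0.42,"dy":-0.88,"dz":0,"yaw":0},{"gripper":0.5,"dx":-0.42,"dy":-0.88,"dz":0,"yaw":0},{"gripper":0.5,"dx":-0.42,"dy":-0.88,"dz":0,"yaw":0}]' >/dev/null
python3 -m handwheel '[{"gripper":0.5,"dx":-0.42,"dy":-0.88,"dz":0,"yaw":0},{"gripper":0.5,"dx":-0.42,"dy":-0.88,"dz":0,"yaw":0},{"gripper":0.5,"dx":-0.42,"dy":-0.88,"dz":0,"yaw":0},{"gripper":0.5,"dx":-0.42,"dy":-0.88,"dz":0,"yaw":0},{"gripper":0.5,"dx":-0.42,"dy":-0.88,"dz":0,"yaw":0}]' >/dev/null
python3 -m handwheel '[{"gripper":0.5,"dx":-0.42,"dy":-0.88,"dz":0,"yaw":0},{"gripper":0.5,"dx":-0.42,"dy":-0.88,"dz":0,"yaw":0},{"gripper":0.5,"dx":-0.42,"dy":-0.88,"dz":0,"yaw":0},{"gripper":0.5,"dx":-0.42,"dy":-0.88,"dz":0,"yaw":0},{"gripper":0.5,"dx":-0.42,"dy":-0.88,"dz":0,"yaw":0}]' >/dev/null
python3 -m handwheel '[{"gripper":0.5,"dx":-0.42,"dy":-0.88,"dz":0,"yaw":0},{"gripper":0.5,"dx":-0.35,"dy":-0.7,"dz":0.2,"yaw":0},{"gripper":0.5,"dx":0,"dy":0,"dz":0,"yaw":0},{"gripper":0.5,"dx":0,"dy":0,"dz":0,"yaw":0},{"gripper":0.5,"dx":0,"dy":0,"dz":0,"yaw":0}]' >/dev/null
python3 plan.py 465.2 397.2 40 -6.2
```

```text
t 18.52 pos [465.7 394.5 101.6] head -6.3 gap 42.9 F [-0.2  1.1  0.2] j7 -2.49
yaw units -0.01  dxyz units [-0.04 -0.13  3.08]
```

```bash
python3 -m handwheel '[{"gripper":0.5,"dx":-0.02,"dy":-0.1,"dz":0.8,"yaw":0},{"gripper":0.5,"dx":0,"dy":0,"dz":0.9,"yaw":0},{"gripper":0.5,"dx":0,"dy":0,"dz":0.9,"yaw":0},{"gripper":0.5,"dx":0,"dy":0,"dz":0.8,"yaw":0},{"gripper":0.5,"dx":0,"dy":0,"dz":0,"yaw":0}]' >/dev/null
python3 plan.py 465.2 397.2 5 -6.2
python3 -m handwheel '[{"gripper":0.5,"dx":0,"dy":0,"dz":0.6,"yaw":0},{"gripper":0.5,"dx":0,"dy":0,"dz":0.45,"yaw":0},{"gripper":0.5,"dx":0,"dy":0,"dz":0.1,"yaw":0},{"gripper":0.5,"dx":0,"dy":0,"dz":0,"yaw":0},{"gripper":0.5,"dx":0,"dy":0,"dz":0,"yaw":0}]' 50 >/dev/null
python3 plan.py 465.2 397.2 5 -6.2
```

```text
t 18.93 pos [464.1 394.6  31. ] head -6.3 gap 42.6 F [-0.1 -0.4 -0.3] j7 -2.5
yaw units -0.02  dxyz units [ 0.04 -0.14  1.3 ]
t 19.35 pos [465.3 398.2  11.4] head -6.2 gap 42.4 F [-0.2  0.   0.5] j7 -2.51
yaw units -0.0  dxyz units [0.   0.05 0.32]
```

```bash
python3 -m handwheel '[{"gripper":0.5,"dx":0,"dy":0.04,"dz":0.3,"yaw":0},{"gripper":0.5,"dx":0,"dy":0,"dz":0.05,"yaw":0},{"gripper":0.5,"dx":0,"dy":0,"dz":0,"yaw":0},{"gripper":0,"dx":0,"dy":0,"dz":0,"yaw":0},{"gripper":0,"dx":0,"dy":0,"dz":0,"yaw":0}]' 60 >/dev/null
python3 plan.py 465.2 397.2 5 -6.2
python3 -m handwheel '[{"gripper":0,"dx":0,"dy":0,"dz":0,"yaw":0},{"gripper":0,"dx":0,"dy":0,"dz":0,"yaw":0},{"gripper":0,"dx":0,"dy":0,"dz":0,"yaw":0},{"gripper":0,"dx":0,"dy":0,"dz":0,"yaw":0},{"gripper":0,"dx":0,"dy":0,"dz":0,"yaw":0}]' 60 >/dev/null
python3 plan.py 465.2 397.2 5 -6.2
python3 -m handwheel '[{"gripper":0,"dx":0,"dy":0,"dz":-0.3,"yaw":0},{"gripper":0,"dx":0,"dy":0,"dz":-0.8,"yaw":0},{"gripper":0,"dx":0,"dy":0,"dz":-1,"yaw":0},{"gripper":0,"dx":0,"dy":0,"dz":-1,"yaw":0},{"gripper":0,"dx":0,"dy":0,"dz":-1,"yaw":0}]'
python3 -m handwheel '[{"gripper":0,"dx":0,"dy":0,"dz":-0.8,"yaw":0},{"gripper":0,"dx":0,"dy":0,"dz":-0.4,"yaw":0},{"gripper":0,"dx":0,"dy":0,"dz":0,"yaw":-0.59},{"gripper":0,"dx":0,"dy":0,"dz":0,"yaw":0},{"gripper":0,"dx":0,"dy":0,"dz":0,"yaw":0}]' >/dev/null
python3 - <<'E'
from h import *
c=get_image('wrist'); cv2.imwrite('pics/w6.png',c['image'])
E
python3 plan.py 560 -82.6 110 -2.7
```

```text
t 19.77 pos [465.  397.3   4.2] head -6.2 gap 19.4 F [-0.1 -1.1  0.5] j7 -2.51
yaw units -0.0  dxyz units [ 0.01  0.01 -0.04]
t 20.18 pos [465.1 397.5   4.5] head -6.2 gap 13.9 F [-1.  -0.5  5.3] j7 -2.51
yaw units -0.0  dxyz units [ 0.01  0.01 -0.03]
time: 20.6
position: [464.6, 396.9, 86.8]
tcp_rot: [0.999, -0.054, -0.0, 0.0]
contact_force: [1.1, -0.0, -0.6]
finger_gap: 13.5
t 21.07 pos [464.5 396.8 109.3] head -2.8 gap 13.6 F [-1.  -0.1 -0.8] j7 -2.45
yaw units -0.01  dxyz units [ 5.9  23.72 -0.03]
```

View pics/w6.png

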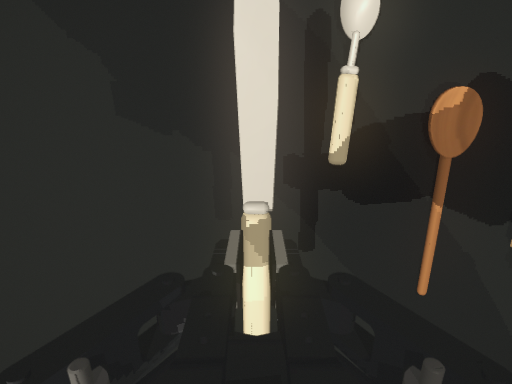

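The knife is held level. I carry it to the knife bin, 24 rows plus settling.

```bash
python3 -m handwheel '[{"gripper":0,"dx":0.2,"dy":0.6,"dz":0,"yaw":0},{"gripper":0,"dx":0.23,"dy":0.93,"dz":0,"yaw":0},{"gripper":0,"dx":0.23,"dy":0.93,"dz":0,"yaw":0},{"gripper":0,"dx":0.23,"dy":0.93,"dz":0,"yaw":0},{"gripper":0,"dx":0.23,"dy":0.93,"dz":0,"yaw":0}]' >/dev/null
python3 -m handwheel '[{"gripper":0,"dx":0.23,"dy":0.93,"dz":0,"yaw":0},{"gripper":0,"dx":0.23,"dy":0.93,"dz":0,"yaw":0},{"gripper":0,"dx":0.23,"dy":0.93,"dz":0,"yaw":0},{"gripper":0,"dx":0.23,"dy":0.93,"dz":0,"yaw":0},{"gripper":0,"dx":0.23,"dy":0.93,"dz":0,"yaw":0}]' >/dev/null
python3 -m handwheel '[{"gripper":0,"dx":0.23,"dy":0.93,"dz":0,"yaw":0},{"gripper":0,"dx":0.23,"dy":0.93,"dz":0,"yaw":0},{"gripper":0,"dx":0.23,"dy":0.93,"dz":0,"yaw":0},{"gripper":0,"dx":0.23,"dy":0.93,"dz":0,"yaw":0},{"gripper":0,"dx":0.23,"dy":0.93,"dz":0,"yaw":0}]' >/dev/null
python3 -m handwheel '[{"gripper":0,"dx":0.23,"dy":0.93,"dz":0,"yaw":0},{"gripper":0,"dx":0.23,"dy":0.93,"dz":0,"yaw":0},{"gripper":0,"dx":0.23,"dy":0.93,"dz":0,"yaw":0},{"gripper":0,"dx":0.23,"dy":0.93,"dz":0,"yaw":0},{"gripper":0,"dx":0.23,"dy":0.93,"dz":0,"yaw":0}]' >/dev/null
python3 -m handwheel '[{"gripper":0,"dx":0.23,"dy":0.93,"dz":0,"yaw":0},{"gripper":0,"dx":0.23,"dy":0.93,"dz":0,"yaw":0},{"gripper":0,"dx":0.23,"dy":0.93,"dz":0,"yaw":0},{"gripper":0,"dx":0.23,"dy":0.93,"dz":0,"yaw":0},{"gripper":0,"dx":0.23,"dy":0.93,"dz":0,"yaw":0}]' >/dev/null
python3 -m handwheel '[{"gripper":0,"dx":0.23,"dy":0.7,"dz":0,"yaw":0},{"gripper":0,"dx":0,"dy":0,"dz":0,"yaw":0},{"gripper":0,"dx":0,"dy":0,"dz":0,"yaw":0},{"gripper":0,"dx":0,"dy":0,"dz":0,"yaw":0},{"gripper":0,"dx":0,"dy":0,"dz":0,"yaw":0}]' >/dev/null
python3 plan.py 560 -82.6 60 -2.7
```

```text
t 23.57 pos [561.3 -78.9 109.8] head -2.6 gap 13.7 F [0.7 0.3 0.1] j7 -1.58
yaw units 0.02  dxyz units [-0.05  0.19  2.49]
```

```bash
python3 -m handwheel '[{"gripper":0,"dx":-0.05,"dy":0.19,"dz":0.6,"yaw":0},{"gripper":0,"dx":0,"dy":0,"dz":0.8,"yaw":0},{"gripper":0,"dx":0,"dy":0,"dz":0.8,"yaw":0},{"gripper":0,"dx":0,"dy":0,"dz":0.7,"yaw":0},{"gripper":0,"dx":0,"dy":0,"dz":0.6,"yaw":0}]' >/dev/null
python3 plan.py 560 -82.6 14 -2.7
python3 -m handwheel '[{"gripper":0,"dx":0,"dy":0,"dz":0.5,"yaw":0},{"gripper":0,"dx":0,"dy":0,"dz":0.3,"yaw":0},{"gripper":0,"dx":0,"dy":0,"dz":0.1,"yaw":0},{"gripper":0,"dx":0,"dy":0,"dz":0,"yaw":0},{"gripper":0,"dx":0,"dy":0,"dz":0,"yaw":0}]' >/dev/null
python3 plan.py 560 -82.6 14 -2.7
```

```text
t 23.98 pos [559.6 -83.4  38.2] head -2.6 gap 13.8 F [ 0.   0.3 -0.4] j7 -1.59
yaw units 0.01  dxyz units [ 0.02 -0.04  1.21]
t 24.4 pos [561.  -84.   22.5] head -2.7 gap 13.8 F [ 0.2  0.1 -0.7] j7 -1.59
yaw units 0.0  dxyz units [-0.05 -0.07  0.42]
```

```bash
python3 -m handwheel '[{"gripper":0,"dx":0,"dy":0,"dz":0.25,"yaw":0},{"gripper":0,"dx":0,"dy":0,"dz":0.15,"yaw":0},{"gripper":0,"dx":0,"dy":0,"dz":0,"yaw":0},{"gripper":0.38,"dx":0,"dy":0,"dz":0,"yaw":0},{"gripper":0.38,"dx":0,"dy":0,"dz":0,"yaw":0}]' 
python3 -m handwheel '[{"gripper":0.38,"dx":0,"dy":0,"dz":0,"yaw":0},{"gripper":0.38,"dx":0,"dy":0,"dz":0,"yaw":0},{"gripper":0.38,"dx":0,"dy":0,"dz":-0.5,"yaw":0},{"gripper":0.38,"dx":0,"dy":0,"dz":-0.5,"yaw":0},{"gripper":0.38,"dx":0,"dy":0,"dz":-1,"yaw":0}]' >/dev/null
python3 -m handwheel '[{"gripper":0.38,"dx":0,"dy":0,"dz":-1,"yaw":0},{"gripper":0.38,"dx":0,"dy":0,"dz":-1,"yaw":0},{"gripper":0.38,"dx":0,"dy":0,"dz":-0.5,"yaw":0},{"gripper":0.5,"dx":0,"dy":0,"dz":0,"yaw":0.5},{"gripper":0.5,"dx":0,"dy":0,"dz":0,"yaw":0}]' >/dev/null
python3 plan.py 538.3 319.9 105 -5.7
python3 - <<'E'
from h import *
c=get_image('wrist'); cv2.imwrite('pics/w7.png',c['image'])
E
```

```text
time: 24.82
position: [560.8, -83.9, 14.2]
tcp_rot: [1.0, -0.023, 0.0, 0.0]
contact_force: [0.1, -0.3, 0.2]
finger_gap: 32.2
t 25.65 pos [561.3 -84.  105.5] head -5.8 gap 42.5 F [-0.1  0.9 -1.4] j7 -1.62
yaw units -0.01  dxyz units [ -3.15 -19.98   0.03]
```

View pics/w7.png

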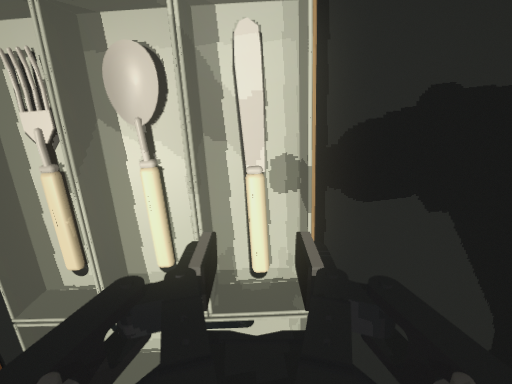

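The table knife is in its bin, tip at (248,30) and handle end at (260,270), with the other two undisturbed. Now the teaspoon.

```bash
python3 -m handwheel '[{"gripper":0.5,"dx":-0.1,"dy":-0.8,"dz":0,"yaw":0},{"gripper":0.5,"dx":-0.15,"dy":-0.94,"dz":0,"yaw":0},{"gripper":0.5,"dx":-0.15,"dy":-0.94,"dz":0,"yaw":0},{"gripper":0.5,"dx":-0.15,"dy":-0.94,"dz":0,"yaw":0},{"gripper":0.5,"dx":-0.15,"dy":-0.94,"dz":0,"yaw":0}]' >/dev/null
python3 -m handwheel '[{"gripper":0.5,"dx":-0.15,"dy":-0.94,"dz":0,"yaw":0},{"gripper":0.5,"dx":-0.15,"dy":-0.94,"dz":0,"yaw":0},{"gripper":0.5,"dx":-0.15,"dy":-0.94,"dz":0,"yaw":0},{"gripper":0.5,"dx":-0.15,"dy":-0.94,"dz":0,"yaw":0},{"gripper":0.5,"dx":-0.15,"dy":-0.94,"dz":0,"yaw":0}]' >/dev/null
python3 -m handwheel '[{"gripper":0.5,"dx":-0.15,"dy":-0.94,"dz":0,"yaw":0},{"gripper":0.5,"dx":-0.15,"dy":-0.94,"dz":0,"yaw":0},{"gripper":0.5,"dx":-0.15,"dy":-0.94,"dz":0,"yaw":0},{"gripper":0.5,"dx":-0.15,"dy":-0.94,"dz":0,"yaw":0},{"gripper":0.5,"dx":-0.15,"dy":-0.94,"dz":0,"yaw":0}]' >/dev/null
python3 -m handwheel '[{"gripper":0.5,"dx":-0.15,"dy":-0.94,"dz":0,"yaw":0},{"gripper":0.5,"dx":-0.15,"dy":-0.94,"dz":0,"yaw":0},{"gripper":0.5,"dx":-0.15,"dy":-0.94,"dz":0,"yaw":0},{"gripper":0.5,"dx":-0.15,"dy":-0.94,"dz":0,"yaw":0},{"gripper":0.5,"dx":-0.15,"dy":-0.94,"dz":0,"yaw":0}]' >/dev/null
python3 -m handwheel '[{"gripper":0.5,"dx":-0.15,"dy":-0.94,"dz":0,"yaw":0},{"gripper":0.5,"dx":-0.05,"dy":-0.4,"dz":0,"yaw":0},{"gripper":0.5,"dx":0,"dy":0,"dz":0,"yaw":0},{"gripper":0.5,"dx":0,"dy":0,"dz":0,"yaw":0},{"gripper":0.5,"dx":0,"dy":0,"dz":0,"yaw":0}]' >/dev/null
python3 plan.py 538.3 319.9 40 -5.7
```

```text
t 27.78 pos [537.8 318.3 103.8] head -5.8 gap 42.7 F [ 0.5 -0.4  0.1] j7 -2.31
yaw units -0.01  dxyz units [ 0.02 -0.08  3.19]
```

```bash
python3 -m handwheel '[{"gripper":0.5,"dx":0,"dy":-0.05,"dz":0.8,"yaw":0},{"gripper":0.5,"dx":0,"dy":0,"dz":0.9,"yaw":0},{"gripper":0.5,"dx":0,"dy":0,"dz":0.9,"yaw":0},{"gripper":0.5,"dx":0,"dy":0,"dz":0.9,"yaw":0},{"gripper":0.5,"dx":0,"dy":0,"dz":0,"yaw":0}]' >/dev/null
python3 -m handwheel '[{"gripper":0.5,"dx":0,"dy":0,"dz":0.6,"yaw":0},{"gripper":0.5,"dx":0,"dy":0,"dz":0.35,"yaw":0},{"gripper":0.5,"dx":0,"dy":0,"dz":0,"yaw":0},{"gripper":0.5,"dx":0,"dy":0,"dz":0,"yaw":0},{"gripper":0.5,"dx":0,"dy":0,"dz":0,"yaw":0}]' >/dev/null
python3 plan.py 538.3 319.9 5 -5.7
python3 - <<'E'
from h import *
c=get_image('wrist'); cv2.imwrite('pics/w8.png',c['image'])
E
```

```text
t 28.62 pos [538.1 321.6  15.8] head -5.7 gap 42.9 F [-1.  -0.1  0.6] j7 -2.32
yaw units 0.0  dxyz units [0.02 0.08 0.54]
```

View pics/w8.png

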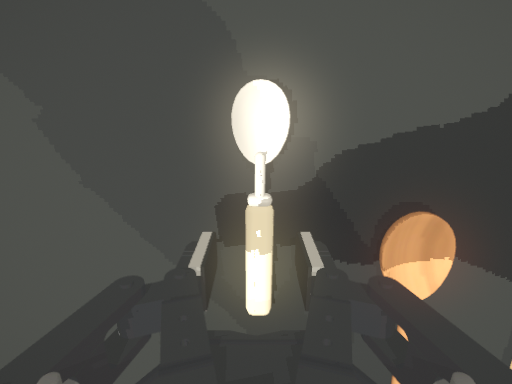

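The teaspoon handle sits centred between the open pads at (259,230), and the wooden spoon is clear. I grip, lift and turn.

```bash
python3 -m handwheel '[{"gripper":0.5,"dx":0,"dy":0.05,"dz":0.35,"yaw":0},{"gripper":0.5,"dx":0,"dy":0,"dz":0.2,"yaw":0},{"gripper":0.5,"dx":0,"dy":0,"dz":0,"yaw":0},{"gripper":0,"dx":0,"dy":0,"dz":0,"yaw":0},{"gripper":0,"dx":0,"dy":0,"dz":0,"yaw":0}]' 50 >/dev/null
python3 -m handwheel '[{"gripper":0,"dx":0,"dy":0,"dz":0,"yaw":0},{"gripper":0,"dx":0,"dy":0,"dz":0,"yaw":0},{"gripper":0,"dx":0,"dy":0,"dz":0,"yaw":0},{"gripper":0,"dx":0,"dy":0,"dz":0,"yaw":0},{"gripper":0,"dx":0,"dy":0,"dz":0,"yaw":0}]' 50 
python3 -m handwheel '[{"gripper":0,"dx":0,"dy":0,"dz":-0.3,"yaw":0},{"gripper":0,"dx":0,"dy":0,"dz":-0.8,"yaw":0},{"gripper":0,"dx":0,"dy":0,"dz":-1,"yaw":0},{"gripper":0,"dx":0,"dy":0,"dz":-1,"yaw":0},{"gripper":0,"dx":0,"dy":0,"dz":-1,"yaw":0}]'
python3 -m handwheel '[{"gripper":0,"dx":0,"dy":0,"dz":-0.8,"yaw":-0.5},{"gripper":0,"dx":0,"dy":0,"dz":-0.4,"yaw":-1},{"gripper":0,"dx":0,"dy":0,"dz":0,"yaw":-1},{"gripper":0,"dx":0,"dy":0,"dz":0,"yaw":-1},{"gripper":0,"dx":0,"dy":0,"dz":0,"yaw":-1}]' >/dev/null
python3 -m handwheel '[{"gripper":0,"dx":0,"dy":0,"dz":0,"yaw":-1},{"gripper":0,"dx":0,"dy":0,"dz":0,"yaw":-1},{"gripper":0,"dx":0,"dy":0,"dz":0,"yaw":-1},{"gripper":0,"dx":0,"dy":0,"dz":0,"yaw":-1},{"gripper":0,"dx":0,"dy":0,"dz":0,"yaw":-1}]' >/dev/null
python3 -m handwheel '[{"gripper":0,"dx":0,"dy":0,"dz":0,"yaw":-1},{"gripper":0,"dx":0,"dy":0,"dz":0,"yaw":-1},{"gripper":0,"dx":0,"dy":0,"dz":0,"yaw":-1},{"gripper":0,"dx":0,"dy":0,"dz":0,"yaw":-1},{"gripper":0,"dx":0,"dy":0,"dz":0,"yaw":-1}]' >/dev/null
python3 plan.py 430 -4.4 110 87.3
```

```text
time: 29.5
position: [537.7, 320.5, 4.3]
tcp_rot: [0.999, -0.05, 0.0, -0.0]
contact_force: [-0.6, -0.5, 2.3]
finger_gap: 14.0
time: 29.92
position: [537.2, 320.1, 87.1]
tcp_rot: [0.999, -0.05, -0.0, 0.0]
contact_force: [-1.2, 0.4, 0.7]
finger_gap: 14.2
t 31.17 pos [537.4 320.  110.3] head 81.6 gap 14.1 F [ 1.   1.1 -0.1] j7 -1.02
yaw units -0.95  dxyz units [-1.645e+01 -4.600e+00  1.000e-02]
```

```bash
python3 -m handwheel '[{"gripper":0,"dx":0,"dy":0,"dz":0,"yaw":-0.95},{"gripper":0,"dx":-0.6,"dy":-0.2,"dz":0,"yaw":0},{"gripper":0,"dx":-0.92,"dy":-0.26,"dz":0,"yaw":0},{"gripper":0,"dx":-0.92,"dy":-0.26,"dz":0,"yaw":0},{"gripper":0,"dx":-0.92,"dy":-0.26,"dz":0,"yaw":0}]' >/dev/null
python3 -m handwheel '[{"gripper":0,"dx":-0.92,"dy":-0.26,"dz":0,"yaw":0},{"gripper":0,"dx":-0.92,"dy":-0.26,"dz":0,"yaw":0},{"gripper":0,"dx":-0.92,"dy":-0.26,"dz":0,"yaw":0},{"gripper":0,"dx":-0.92,"dy":-0.26,"dz":0,"yaw":0},{"gripper":0,"dx":-0.92,"dy":-0.26,"dz":0,"yaw":0}]' >/dev/null
python3 -m handwheel '[{"gripper":0,"dx":-0.92,"dy":-0.26,"dz":0,"yaw":0},{"gripper":0,"dx":-0.92,"dy":-0.26,"dz":0,"yaw":0},{"gripper":0,"dx":-0.92,"dy":-0.26,"dz":0,"yaw":0},{"gripper":0,"dx":-0.92,"dy":-0.26,"dz":0,"yaw":0},{"gripper":0,"dx":-0.92,"dy":-0.26,"dz":0,"yaw":0}]' >/dev/null
python3 -m handwheel '[{"gripper":0,"dx":-0.92,"dy":-0.26,"dz":0,"yaw":0},{"gripper":0,"dx":-0.92,"dy":-0.26,"dz":0,"yaw":0},{"gripper":0,"dx":-0.92,"dy":-0.26,"dz":0,"yaw":0},{"gripper":0,"dx":-0.92,"dy":-0.26,"dz":0,"yaw":0},{"gripper":0,"dx":-0.2,"dy":0,"dz":0,"yaw":0}]' >/dev/null
python3 -m handwheel '[{"gripper":0,"dx":0,"dy":0,"dz":0,"yaw":0},{"gripper":0,"dx":0,"dy":0,"dz":0,"yaw":0},{"gripper":0,"dx":0,"dy":0,"dz":0,"yaw":0},{"gripper":0,"dx":0,"dy":0,"dz":0,"yaw":0},{"gripper":0,"dx":0,"dy":0,"dz":0,"yaw":0}]' >/dev/null
python3 plan.py 430 -4.4 60 87.3
```

```text
t 33.25 pos [428.4  -2.3 110.1] head 87.1 gap 13.8 F [ 0.2 -0.1 -0.8] j7 -0.44
yaw units -0.03  dxyz units [-0.1   0.09  2.51]
```

```bash
python3 -m handwheel '[{"gripper":0,"dx":-0.1,"dy":0.09,"dz":0.6,"yaw":0},{"gripper":0,"dx":0,"dy":0,"dz":0.8,"yaw":0},{"gripper":0,"dx":0,"dy":0,"dz":0.8,"yaw":0},{"gripper":0,"dx":0,"dy":0,"dz":0.5,"yaw":0},{"gripper":0,"dx":0,"dy":0,"dz":0,"yaw":0}]' >/dev/null
python3 plan.py 430 -4.4 14 87.3
python3 -m handwheel '[{"gripper":0,"dx":0,"dy":0,"dz":0.6,"yaw":0},{"gripper":0,"dx":0,"dy":0,"dz":0.5,"yaw":0},{"gripper":0,"dx":0,"dy":0,"dz":0.4,"yaw":0},{"gripper":0,"dx":0,"dy":0,"dz":0.2,"yaw":0},{"gripper":0,"dx":0,"dy":0,"dz":0,"yaw":0}]' >/dev/null
python3 plan.py 430 -4.4 14 87.3
```

```text
t 33.67 pos [428.6  -4.9  54.5] head 87.1 gap 14.0 F [ 0.2  0.9 -0.3] j7 -0.52
yaw units -0.04  dxyz units [0.03 0.07 2.03]
t 34.08 pos [429.3  -5.2  21.5] head 87.0 gap 14.2 F [-0.1  0.1 -0.5] j7 -0.57
yaw units -0.04  dxyz units [0.04 0.03 0.37]
```

Lower the last bit, release, rise and back off toward the side, so that the top view is clear.

```bash
python3 -m handwheel '[{"gripper":0,"dx":0,"dy":0,"dz":0.2,"yaw":0},{"gripper":0,"dx":0,"dy":0,"dz":0.15,"yaw":0},{"gripper":0,"dx":0,"dy":0,"dz":0,"yaw":0},{"gripper":0.35,"dx":0,"dy":0,"dz":0,"yaw":0},{"gripper":0.35,"dx":0,"dy":0,"dz":0,"yaw":0}]' 
python3 -m handwheel '[{"gripper":0.35,"dx":0,"dy":0,"dz":0,"yaw":0},{"gripper":0.35,"dx":0,"dy":0,"dz":0,"yaw":0},{"gripper":0.35,"dx":0,"dy":0,"dz":-0.5,"yaw":0},{"gripper":0.35,"dx":0,"dy":0,"dz":-0.5,"yaw":0},{"gripper":0.35,"dx":0,"dy":0,"dz":-1,"yaw":0}]' >/dev/null
python3 -m handwheel '[{"gripper":0.35,"dx":0,"dy":0,"dz":-1,"yaw":0},{"gripper":0.35,"dx":0,"dy":0,"dz":-1,"yaw":0},{"gripper":0.35,"dx":0,"dy":0,"dz":-1,"yaw":0},{"gripper":0.35,"dx":0,"dy":0,"dz":-1,"yaw":0},{"gripper":0.35,"dx":0,"dy":0,"dz":-1,"yaw":0}]' >/dev/null
python3 -m handwheel '[{"gripper":0.35,"dx":0.9,"dy":0,"dz":-0.5,"yaw":0},{"gripper":0.35,"dx":1,"dy":0,"dz":-0.5,"yaw":0},{"gripper":0.35,"dx":1,"dy":0,"dz":-0.5,"yaw":0},{"gripper":0.35,"dx":1,"dy":0,"dz":0,"yaw":0},{"gripper":0.35,"dx":1,"dy":0,"dz":0,"yaw":0}]' >/dev/null
python3 -m handwheel '[{"gripper":0.35,"dx":1,"dy":0,"dz":0,"yaw":0},{"gripper":0.35,"dx":1,"dy":0,"dz":0,"yaw":0},{"gripper":0.35,"dx":1,"dy":0,"dz":0,"yaw":0},{"gripper":0.35,"dx":1,"dy":0,"dz":0,"yaw":0},{"gripper":0.35,"dx":1,"dy":0,"dz":0,"yaw":0}]' >/dev/null
python3 -m handwheel '[{"gripper":0.35,"dx":1,"dy":0,"dz":0,"yaw":0},{"gripper":0.35,"dx":1,"dy":0,"dz":0,"yaw":0},{"gripper":0.35,"dx":1,"dy":0,"dz":0,"yaw":0},{"gripper":0.35,"dx":1,"dy":0,"dz":0,"yaw":0},{"gripper":0.35,"dx":1,"dy":0,"dz":0,"yaw":0}]'
python3 - <<'E'
from h import *
for n in ('top','scene'):
    c=get_image(n); im=c['image']
    if n=='top':
        C=np.array([590,-84.2]);
        def box(cx,cy,h,dx,dy):
            a=np.radians(h); A=np.array([np.cos(a),np.sin(a)]); B=np.array([-A[1],A[0]])
            return np.array([[*(np.array([cx,cy])+A*i*dx+B*j*dy),14] for i,j in((-1,-1),(-1,1),(1,1),(1,-1))])
        top=cv2.resize(im,None,fx=3,fy=3,interpolation=cv2.INTER_CUBIC)
        for b in ((590,-84.2,-2.7,30,36),(598.1,88.1,-2.7,30,36),(594.6,1.5,-2.7,30,36),(430.7,10.6,87.3,60,36)):
            cv2.polylines(top,[(proj(c,box(*b))*3).astype(int)],True,(0,0,255),1)
        cv2.imwrite('pics/top9.png',top[330:880,360:1160])
E
```

```text
time: 34.5
position: [430.0, -5.3, 15.3]
tcp_rot: [0.725, 0.688, 0.0, 0.0]
contact_force: [0.7, -0.4, -0.1]
finger_gap: 29.6
time: 36.58
position: [445.1, 293.1, 186.3]
tcp_rot: [0.725, 0.689, 0.0, 0.0]
contact_force: [-0.9, -0.1, 0.4]
finger_gap: 29.9
```

View pics/top9.png

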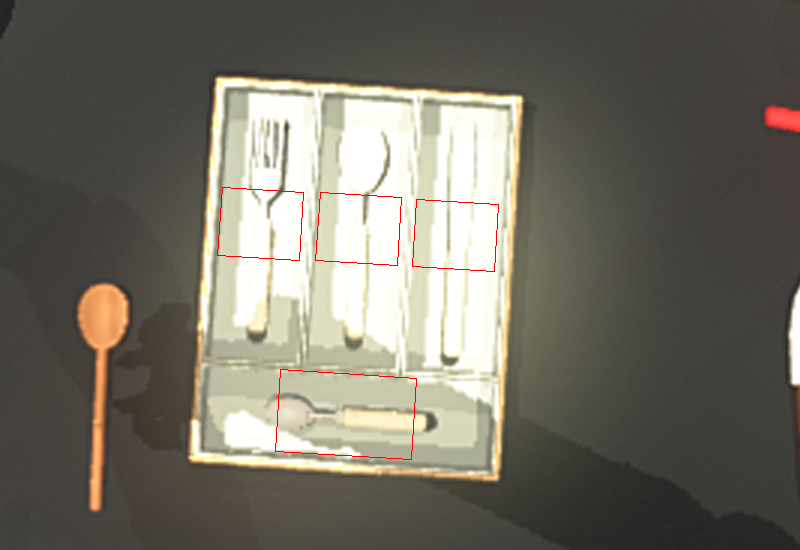

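All four lie in their own bins, with mid-lengths inside the red tolerance boxes: fork (262,225), tablespoon (362,230), knife (455,235), teaspoon (350,415). One check on the two look-alikes, then I hand in.

```bash
python3 m.py | egrep '^(paring|wooden)'; python3 plan.py 445 293 186 87
```

```text
paring_knife 441 mid [ 460.5 -397.5] ang 2.5 len 195.7 want 200 wid 24.6
wooden_spoon 532 mid [444.2 230.5] ang -1.3 len 202.3 want 200 wid 43.7
t 36.93 pos [445.5 290.9 185.3] head 86.9 gap 29.9 F [-0.  -0.  -0.1] j7 -0.99
yaw units -0.01  dxyz units [ 0.1  -0.03 -0.03]
```

```bash
python3 -c "from workcell import sign_off; print(sign_off())"
```

```text
the job is handed in; nothing more can be done
None
```

I laid the tablespoon, fork, table knife and teaspoon in the bins that show their shapes, each lowered to the bin floor before release. I handed the job in at about 37 s of the 120 s allowed; `sign_off()` gives no verdict.

- **Placing:** in the last top picture all four mid-lengths lay inside the tolerance boxes. The tablespoon, fork and knife also looked flat in close wrist views. I did not take a close view of the teaspoon after releasing it, and I did not measure tilt or height for any piece.
- **Look-alikes:** the wooden spoon measured within about 1 mm of where it started. The paring knife measured about 4 mm off. That is probably not real movement: changed lighting made more of its dark handle visible to the measurement (196 mm found instead of 188 mm). The arm never touched it as far as I could see.
- **Arm:** it ended clear of everything at about 185 mm height, with contact force near zero.
- **Failed:** my first move command was refused because I left out some values in the rows. Nothing moved then.

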